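Turn the drained weighing pan right way up over the stop of its stand

ROBOT

A 7-joint arm with a two-finger parallel gripper is mounted at the origin on a cart in front of the work surface, level with it; the furniture and walls round the work are solid. World frame = base frame: x ahead of the robot, y to its left, z up, the work surface at z = 0. Lengths are in mm, angles in rad, forces in N, time in s.
With the tool pointing down it reaches from about 350 to 900 mm from the base axis. Payload 7.2 kg.
Tool frame: the origin (TCP) lies at the very end of the fingers, on their centre line; the grasp point (between the pads) lies 19 mm behind it; z points along the fingers, y is the direction in which the jaws open and shut (so a half turn about z gives the same grasp; the last joint's range is limited). The gripper opens to 85 mm and grips with 20 to 120 N. Pads are 22 mm wide; open, the fingers measure 114 mm over their backs; the gripper's body (76 mm by 85 mm) begins 54 mm behind the grasp point. The pads swing forward as they close: fully open they stand 13 mm farther back than shut.
Start: joints at [1.128, 0.411, -0.013, 1.596, 0.006, 1.134, -0.082], TCP at [228.793, -581.621, 231.297] pointing down, gripper open.
Joint ranges: [-2.95, 2.95], [-0.29, 1.99], [-1.47, 1.44], [0.14, 2.54], [-1.03, 4.17], [0.13, 1.85], [-2.86, 2.86]. Speed limits (rad/s): [2.39, 2.39, 3.01, 3.01, 3.14, 3.14, 3.14].

INTERFACE

Orientations are given as a 3x3 rotation matrix whose columns are the frame's x, y, z axes.
In Python, from plant import sensors, snapshot, bot gives the robot as it stands.
- The arm moves only by the shell command python3 -m pendant 'ROWS' [FORCE]. ROWS is JSON, a list of rows, each a list of 3 entries, a list of its own where there are three numbers: the shift along the tool's x, y, z in cm, then the turn about the tool's z in degrees, then the finger opening in cm, from 0 to 8.54. A call has 1 to 12 rows; each row is the pose to reach, as a shift and turn from the pose commanded when the call began, along the tool's axes at that moment; what a row does not reach only later rows make up. A row lasts 1/10 s, in which the tool goes at most 50 mm and 8.59 degrees, less where a joint would pass 70% of its speed; a pose out of reach is approached as far as the arm can. A call with a gripper value outside its range is refused whole. The fingers move at their own pace and stop on an object; FORCE is the grip in N (left out, the last holds). Time passes only in rows, so rows that repeat a pose let the fingers close. It gives the time, the measured TCP pose, the force and the opening at its end, in the units of the state.
- sensors.sense(): the state, without advancing time (a new reading comes with each control period).
- snapshot(name): name is "side" or "top" or "wrist"; returns a dict with "color" (420x560x3 uint8, blue, green, red), "mtx" (3x3 intrinsics, pixels), "k1" (the pictures are not rectified: a ray, as slopes to the right and down, at radius r is drawn at 1 + k1 r^2 times it, then the intrinsics apply), "extrinsics" (4x4, takes a point from world to camera coordinates); the wrist camera has in their place "mount" (4x4, takes a point from camera to tool coordinates, whose origin is the TCP and whose axes are the flange's). Camera axes: x right, y down, z forward; pixel columns grow to the right and rows downward; lengths in mm; the calibration is good to about 2 mm. A picture is of the moment at which its call begins: read the wrist's pose just before it. There is no depth.
- bot.job_done(): hands the job in, once; it reports no verdict.
The state is a dict: "t": time; "joints": joint angles; "joint_vel": joint speeds; "tau": joint torques, N m; "eef_pos": TCP position; "tcp_rot": TCP orientation; "wrist_force": force on the tool from outside, world axes, zero at the start; "torque": the same for the moment, N m; "finger_gap": opening from 0.0 (shut) to 1.0 (fully open).
Only numpy, scipy, OpenCV 4.12 (cv2) and the standard library are available. Lean on these libraries where they do the work, as an engineer would, in place of code of your own. Each camera call takes 0.05 s, during which the arm holds its last target. There are 200 camera calls.

TASK

The wide steel weighing pan has been left to drain upside down on the turning stand, its outer edge sticking out past the end of the solid deck. Lever it up steeply by that outer edge, well past halfway to upright, with its inner edge staying down on the deck and braced against the upright metal stop in the middle; then bring it over the stop and lower it gently, without letting it fall, until it stands right way up with all four feet on the two landing rails, level, square and within 2 cm of the stop. Leave the other things on the bench as they are.

Things in the scene. Friction and masses are not known exactly. Their poses are not given: they have to be found in the camera images.
- stand: Turning stand, fixed: a solid white deck, a bare metal stop, then two white landing rails, on a 8 mm base plate (112 mm in x, y -164 to +136 mm). Origin on the bench under the middle of the stop; z up, x along the stop, y across it. Deck (+y side, the robot's left; pan starts on it): top 50 mm above the bench, 112 mm in x, from 6 to 136 mm in y. Stop: 12 mm thick in y, 80 mm in x.
- stop_top (a point): Middle of the stop's top, 75 mm above the bench (25 mm above deck and rails).
- deck_end (a point): Middle of the outer end of the deck's top, 50 mm above the bench, 136 mm from the stand's middle. The pan sticks out 43 to 62 mm past it; under that overhang the bench is bare.
- landing (a point): Where the pan's middle must end, halfway between the two rails, level with their tops (50 mm above the bench), 91 mm from the stand's middle. The rails run along the stand's y from -6 to -170 mm; each is 48 mm wide, with a gap of 68 mm between them that is open down to the base plate and at the outer end, room for fingers below the pan's edge.
- pan: Loose plain steel pan, 164 (x) by 170 (y) mm, 0.24 to 0.45 kg: 2 mm sheet with a 5 mm skirt turned down all round, so 7 mm thick at the edges, hollow between, and four black feet, 25 mm wide, at x, y = +-58 mm. Upright, z points up: smooth face at z = 12 mm, skirt's edge at 5, feet's soles at 0 (origin, centred). It starts upside down: z down, smooth face on deck, x within 4 degrees of the stand's x.
- pan_inner (a point): Middle of the pan edge that starts nearest the stop, 3 to 22 mm from it, and must brace against it (pan frame 0, +85, +8.5 mm); halfway through the edge's 7 mm thickness. With this edge at the stop the pan's origin is 91 mm from the stand's middle.
- pan_outer (a point): Middle of the opposite pan edge, which starts overhanging the deck and is to be lifted (pan frame 0, -85, +8.5 mm), halfway through the edge's 7 mm thickness.
- bottle: Bystander: small brown bottle with black cap, 58 mm wide, 118 mm tall, origin under its middle.
- boats: Bystander: nest of white weighing boats, 63 x 63 x 28 mm, origin under its middle.
- mouse: Bystander: dark computer mouse, 108 x 61 x 39 mm, origin under its middle.
- pot: Bystander: white sample pot with screw lid, 54 mm wide, 68 mm tall, origin under its middle.

How it is judged (in metres and radians):
On the way:
1. The pan is levered up to between 50 and 100 degrees from how it lay, with its inner edge still down on the deck (edge middle under 68 mm above the bench) and within 30 mm of the stop's face (angle between pan's own z axis and vertical between 1.4 and 2.27 rad and z of pan_inner in the frame of stand below 0.068 m and y of pan_inner in the frame of stand between 0 and 0.036 m), for 0.1 s.
At the end, for the whole second after the job is handed in: The pan stands at rest on its feet on the two rails, right way up and level within 2.9 degrees (origin 46 to 54 mm above the bench), its origin 85 to 112 mm from the stand's middle in -y and within 22 mm of it in x, its edges square to the stop within 8.6 degrees (angle between pan's own z axis and vertical below 0.05 rad and z of pan in the frame of stand between 0.046 and 0.054 m and y of pan in the frame of stand between -0.112 and -0.085 m and x of pan in the frame of stand between -0.022 and 0.022 m and angle between the x axis of pan and the x axis of stand, either way round below 0.15 rad and linear speed of pan below 0.02 m/s); the robot touches nothing.
It fails at once if The pan is let fall or flung: it turns faster than 7 rad/s (as when its raised edge drops more than about 45 mm) or moves faster than 0.7 m/s (angular speed of pan above 7 rad/s or linear speed of pan above 0.7 m/s).
It fails at once if A bystander is moved by more than 30 mm (distance of any of bottle, pot, boats, mouse from where it was at the start of the episode above 0.03 m).
It also fails if it takes over 51 s, if anything falls off the work surface, if the arm or the gripper's body presses on something with over 40 N, if the wrist force passes 120 N, or if a joint passes its speed limit or range.

## Working session

There is one attempt and no reset: what is moved stays moved. The work goes in short steps, Python scripts to look and compute and a shell command to move; the robot and the scene stay as the last step left them, time stands still between calls to the robot, and variables do not carry over. Pictures are saved under pics/ and viewed, about 8 in all and at most 12, crops included, and the job is handed in when it is done.

```bash
ls; mkdir -p pics; python3 - <<'E'
from plant import sensors, snapshot
import cv2,pickle
s=sensors.sense();print(s)
d={}
for n in("side","top"):
    d[n]=snapshot(n);cv2.imwrite(f"pics/{n}0.png",d[n]["color"])
    print(n,d[n]["mtx"],d[n]["k1"],d[n]["extrinsics"])
pickle.dump(d,open("cam0.pkl","wb"))
E
```

```text
pics
{'t': 0.0, 'joints': array([ 1.12778143,  0.41191308, -0.01275143,  1.5970732 ,  0.00560658,
        1.13428811, -0.08216521]), 'joint_vel': array([ 0.0008656 ,  0.00079678, -0.00017606,  0.00050675,  0.00058309,
        0.00054046,  0.00292826]), 'tau': array([ 6.68295797e-04, -6.00628710e+01,  6.82322625e-01, -2.99420267e+01,
        1.38845877e-02,  1.06053942e-02, -1.77954684e-05]), 'eef_pos': array([ 228.60632226, -581.14352582,  230.43271173]), 'tcp_rot': array([[ 9.30539307e-01,  3.66191353e-01, -7.01100928e-04],
       [ 3.66192008e-01, -9.30538121e-01,  1.48927689e-03],
       [-1.07040822e-04, -1.64256824e-03, -9.99998645e-01]]), 'wrist_force': array([0.19071486, 0.38977527, 0.37910781]), 'torque': array([0.02541974, 0.02436855, 0.04487063]), 'finger_gap': 0.9999952816885255}
side [[381.32869294   0.         278.8867055 ]
 [  0.         381.32869294 218.36230137]
 [  0.           0.           1.        ]] -0.07678036004356735 [[-9.89282063e-01 -1.45234734e-01  1.50954145e-02  5.87908085e+02]
 [-8.64379581e-02  4.99167837e-01 -8.62183246e-01  1.08090038e+02]
 [ 1.17683809e-01 -8.54247237e-01 -5.06371582e-01  9.36098625e+02]
 [ 0.00000000e+00  0.00000000e+00  0.00000000e+00  1.00000000e+00]]
top [[414.16982766   0.         277.02369172]
 [  0.         414.16982766 218.40795585]
 [  0.           0.           1.        ]] -0.04814948986599995 [[ 9.46014913e-03 -9.99756990e-01  1.99114751e-02 -4.29805837e+00]
 [-9.90215633e-01 -1.21385659e-02 -1.39016747e-01  5.75220373e+02]
 [ 1.39224662e-01 -1.84015347e-02 -9.90089833e-01  1.03829327e+03]
 [ 0.00000000e+00  0.00000000e+00  0.00000000e+00  1.00000000e+00]]
```

View pics/top0.png

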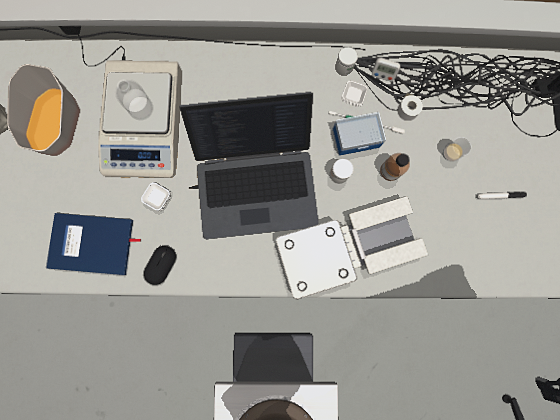

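View pics/side0.png

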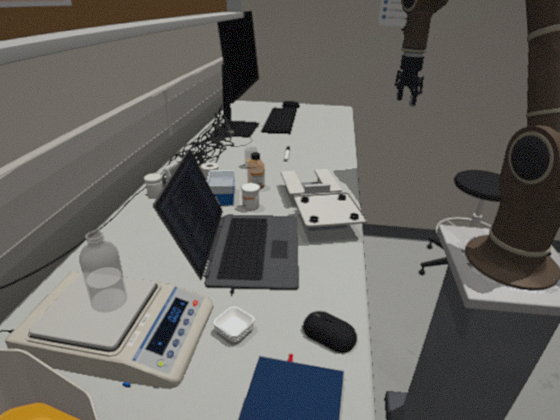

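```bash
cat > h.py <<'E'
import numpy as np,cv2,pickle
def unproj(c,uv,z):
    uv=np.array(uv,float).reshape(-1,1,2)
    s=cv2.undistortPoints(uv,c["mtx"],np.array([c["k1"],0,0,0,0]),criteria=(3,50,1e-9)).reshape(-1,2) if 0 else None
    n=(uv.reshape(-1,2)-c["mtx"][:2,2])/c["mtx"][0,0]
    s=n.copy()
    for _ in range(30): s=n/(1+c["k1"]*(s**2).sum(1,keepdims=True))
    E=c["extrinsics"];R=E[:3,:3];t=E[:3,3]
    C=-R.T@t; d=np.c_[s,np.ones(len(s))]@R
    return C+d*((z-C[2])/d[:,2])[:,None]
def proj(c,P,E=None):
    E=c["extrinsics"] if E is None else E
    p=np.atleast_2d(P)@E[:3,:3].T+E[:3,3]; s=p[:,:2]/p[:,2:]
    return s*(1+c["k1"]*(s**2).sum(1,keepdims=True))*c["mtx"][0,0]+c["mtx"][:2,2]
E
python3 - <<'E'
import cv2
a=cv2.imread("pics/top0.png")[190:306,270:432]
cv2.imwrite("pics/c.png",cv2.resize(a,None,fx=4.9,fy=4.9,interpolation=cv2.INTER_CUBIC))
E
```

```text
(no output)
```

View pics/c.png

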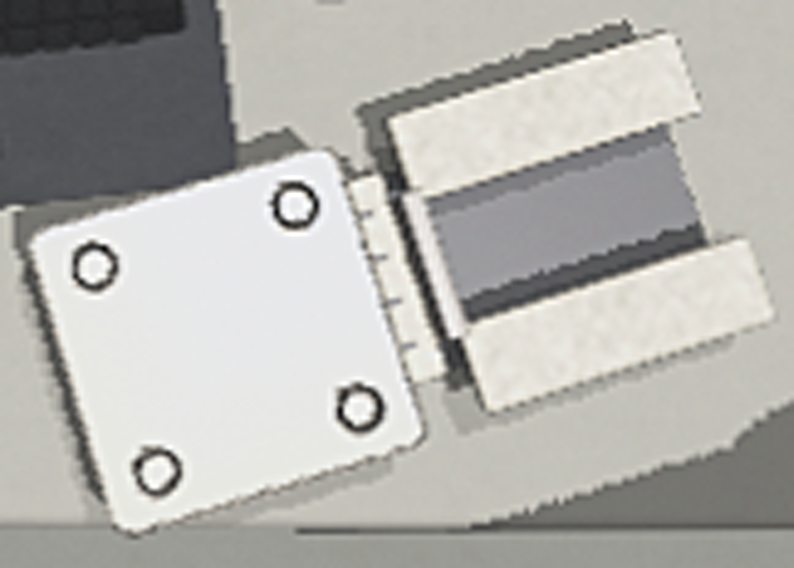

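```bash
cat > fit.py <<'E'
from h import *
c=pickle.load(open("cam0.pkl","rb"))["top"]
def U(l,z): return unproj(c,(np.array(l,float)+.5)/4.9-.5+np.array([270,190]),z)
r=U([(390,117),(678,33),(700,112),(415,197),(460,325),(748,240),(773,318),(493,411)],50)
loc=np.array([(-1,0)]*0+[(82,-6),(82,-170),(34,-170),(34,-6),(-34,-6),(-34,-170),(-82,-170),(-82,-6)],float)
def rig(l,w):
    lm,wm=l.mean(0),w.mean(0);H=(l-lm).T@(w-wm);th=np.arctan2(H[0,1]-H[1,0],H[0,0]+H[1,1])
    R=np.array([[np.cos(th),-np.sin(th)],[np.sin(th),np.cos(th)]]);o=wm-R@lm
    return th,R,o,np.round(l@R.T+o-w,1)
th,R,o,res=rig(loc,r[:,:2]);print("stand",np.degrees(th),o,res.tolist())
f=U([(95,266),(296,205),(360,408),(157,471)],62)
pl=np.array([(58,58),(58,-58),(-58,-58),(-58,58)],float)
t2,R2,o2,res2=rig(pl,f[:,:2]);print("pan feet",np.degrees(t2),o2,res2.tolist(),"in stand",(o2-o)@R)
k=U([(28,240),(325,150),(425,440),(130,533)],57);t3,R3,o3,res3=rig(np.array([(82,85),(82,-85),(-82,-85),(-82,85)],float),k[:,:2])
print("pan corners",np.degrees(t3),o3,res3.tolist(),"in stand",(o3-o)@R)
print("outer",R2@[0,85]+o2,"inner",R2@[0,-85]+o2, "landing",R@[0,-91]+o,"deck_end",R@[0,136]+o)
print("laptop corner", unproj(c,[(318,222),(206,238)],17))
E
python3 fit.py
```

```text
stand 17.439116258108363 [ 509.93803438 -203.24374489] [[0.9, 0.8], [2.4, 0.9], [-0.6, -3.1], [-2.4, -0.9], [-0.1, 1.4], [2.9, -0.1], [-1.8, -2.6], [-1.3, 3.6]]
pan feet 17.30462552508783 [471.60755987 -96.91763139] [[2.3, 4.3], [3.9, -2.0], [-2.3, -4.3], [-4.0, 2.0]] in stand [ -4.70354484 112.9262784 ]
pan corners 18.324019677905873 [470.5133105 -97.5919261] [[0.7, 2.8], [5.0, -3.2], [-0.3, -4.3], [-5.4, 4.8]] in stand [ -5.94957894 112.61091501]
outer [446.32414399 -15.76500431] inner [ 496.89097576 -178.07025847] landing [ 537.21002362 -290.06101623] deck_end [469.1798966  -73.49485586]
laptop corner [[ 570.17462161 -107.75299508   17.        ]
 [ 524.01147253  188.41079054   17.        ]]
```

```bash
cat > go.py <<'E'
import sys,numpy as np
from plant import sensors
s=sensors.sense()
R=s["tcp_rot"];p=s["eef_pos"]
S=np.array([np.cos(np.radians(17.4)),np.sin(np.radians(17.4)),0]);T=np.array([-S[1],S[0],0]);O=np.array([509.9,-203.2,0])
print("t",round(s["t"],2),"tcp",p.round(1),"stand",np.round([(p-O)@S,(p-O)@T,p[2]],1),"yaw",round(np.degrees(np.arctan2(R[1,0],R[0,0])),2),"F stand",np.round([s["wrist_force"]@S,s["wrist_force"]@T,s["wrist_force"][2]],1),"gap mm",round(s["finger_gap"]*85.4,1))
if len(sys.argv)>3:
    t=O+S*float(sys.argv[1])+T*float(sys.argv[2]);t[2]=float(sys.argv[3])
    print("shift cm",(R.T@(t-p)/10).round(2))
E
python3 go.py -4.7 198 160
```

```text
t 0.1 tcp [ 228.6 -581.2  230.5] stand [-381.5 -276.6  230.5] yaw 21.48 F stand [-0.4 -0.6 -0.7] gap mm 85.5
shift cm [ 40.96 -44.65   7.11]
```

```bash
python3 -m pendant '[[[10,-11,0],4.1,4],[[20,-22,0],4.1,4],[[30,-33,2],4.1,4],[[36,-39.5,4],4.1,4],[[40,-43.5,6],4.1,4],[[40.9,-44.6,7],4.1,4],[[40.9,-44.6,7],4.1,4],[[40.9,-44.6,7],4.1,4],[[40.9,-44.6,7],4.1,4],[[40.9,-44.6,7],4.1,4],[[40.9,-44.6,7],4.1,4],[[40.9,-44.6,7],4.1,4]]'; python3 go.py -4.7 198 160
```

```text
t: 1.3
eef_pos: [442.7, -24.5, 162.7]
tcp_rot: [[0.954, 0.298, 0.0], [0.298, -0.954, -0.0], [0.0, 0.0, -1.0]]
wrist_force: [1.3, -0.3, -0.2]
finger_gap: 0.466
t 1.3 tcp [442.7 -24.5 162.7] stand [-10.7 190.6 162.7] yaw 17.35 F stand [ 1.2 -0.7 -0.2] gap mm 39.8
shift cm [ 0.6  -0.74  0.27]
```

```bash
python3 -m pendant '[[[0.2,-0.3,0],0,4],[[0.2,-0.3,0],0,4]]' >/dev/null; python3 go.py -4.7 198 160; python3 - <<'E'
from plant import sensors,snapshot
import cv2,pickle
s=sensors.sense();w=snapshot("wrist");cv2.imwrite("pics/w1.png",w["color"]);pickle.dump((s,w),open("w1.pkl","wb"))
print(w["mount"].round(3),w["mtx"][0],w["k1"])
E
```

```text
t 1.5 tcp [443.3 -21.6 162.4] stand [ -9.2 193.2 162.4] yaw 17.58 F stand [-0.6 -0.3 -0.6] gap mm 40.2
shift cm [ 0.46 -0.47  0.24]
[[-1.00000e-03 -9.46000e-01 -3.25000e-01  8.38420e+01]
 [ 1.00000e+00 -1.00000e-03 -1.00000e-03  5.30000e-02]
 [ 1.00000e-03 -3.25000e-01  9.46000e-01 -1.42875e+02]
 [ 0.00000e+00  0.00000e+00  0.00000e+00  1.00000e+00]] [292.15334162   0.         276.54084698] -0.03520380285492473
```

View pics/w1.png

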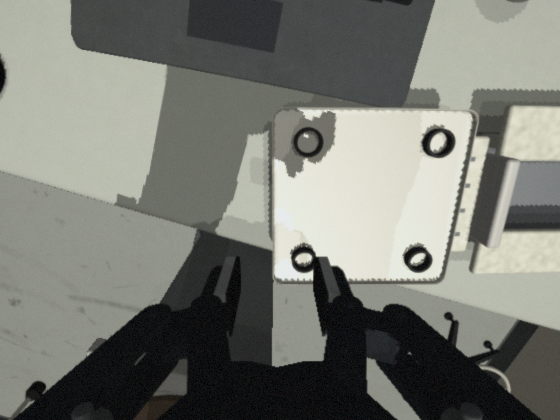

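```bash
cat > wr.py <<'E'
from h import *
O=np.array([509.9,-203.2]);a=np.radians(17.4);M=np.array([[np.cos(a),-np.sin(a)],[np.sin(a),np.cos(a)]])
def wcam(s,w):
    T=np.eye(4);T[:3,:3]=s["tcp_rot"];T[:3,3]=s["eef_pos"]
    return dict(mtx=w["mtx"],k1=w["k1"],extrinsics=np.linalg.inv(T@w["mount"]))
def st(P): return ((P[:,:2]-O)@M).round(1)
E
python3 - <<'E'
from wr import *
c=wcam(*pickle.load(open("w1.pkl","rb")))
f=unproj(c,[(308,142),(303,259),(438,142),(418,258)],62);print("feet",st(f).tolist())
print("outer corners",st(unproj(c,[(274,108),(272,282)],57)).tolist(),"inner corners",st(unproj(c,[(477,110),(443,284)],57)).tolist())
print("rail/stop top bits",st(unproj(c,[(516,163),(489,245)],75)).tolist(),st(unproj(c,[(484,203),(471,271)],50)).tolist())
E
```

```text
feet [[49.6, 167.9], [-57.6, 168.6], [50.5, 60.5], [-56.7, 60.1]]
outer corners [[76.0, 195.7], [-85.9, 197.8]] inner corners [[76.2, 29.5], [-88.7, 27.0]]
rail/stop top bits [[36.0, -0.1], [-37.0, 5.0]] [[-5.9, 0.0], [-78.2, -3.9]]
```

```bash
python3 -m pendant '[[[0.4,-0.3,3],0,3],[[0.4,-0.3,6],0,3],[[0.4,-0.3,8.5],0,3],[[0.4,-0.3,10],0,3],[[0.4,-0.3,10.5],0,3],[[0.4,-0.3,10.5],0,3],[[0.4,-0.3,10.5],0,3]]'>/dev/null; python3 go.py -5 196 53.3;python3 - <<'E'
from plant import sensors,snapshot
import cv2,pickle
s=sensors.sense();w=snapshot("wrist");cv2.imwrite("pics/w2.png",cv2.resize(w["color"][120:360,170:450],None,fx=2.5,fy=2.5,interpolation=cv2.INTER_CUBIC));pickle.dump((s,w),open("w2.pkl","wb"))
E
```

```text
t 2.25 tcp [446.8 -19.6  58.6] stand [ -5.3 194.1  58.6] yaw 17.3 F stand [ 0.3 -0.2 -0. ] gap mm 29.9
shift cm [ 0.03 -0.19  0.53]
```

View pics/w2.png

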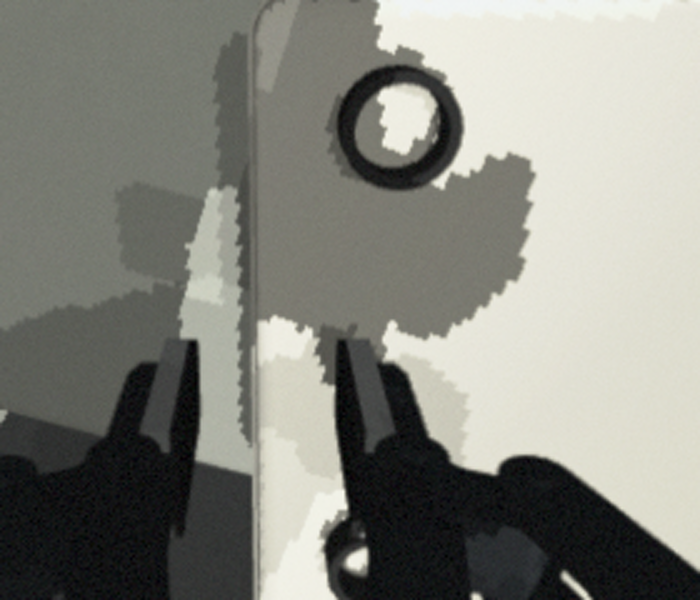

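```bash
python3 -m pendant '[[[0,-0.3,0],0,3],[[0,-0.3,0.3],0,3],[[0,-0.3,0.5],0,3],[[0,-0.3,0.5],0,3]]' 20 >/dev/null; python3 go.py;  python3 -m pendant '[[[0,-0.3,0],0,1],[[0,-0.3,0],0,0.5],[[0,-0.3,0],0,0],[[0,-0.3,0],0,0],[[0,-0.3,0],0,0]]' 30 ;python3 go.py
```

```text
t 2.7 tcp [445.4 -15.9  52.7] stand [ -5.6 198.1  52.7] yaw 17.39 F stand [-0.2  0.4 -1. ] gap mm 29.9
t: 3.2
eef_pos: [444.7, -13.0, 52.9]
tcp_rot: [[0.954, 0.299, 0.0], [0.299, -0.954, 0.0], [0.0, -0.0, -1.0]]
wrist_force: [-0.2, -0.7, 0.7]
finger_gap: 0.007
t 3.2 tcp [444.7 -13.   52.9] stand [ -5.4 201.   52.9] yaw 17.38 F stand [-0.4 -0.6  0.7] gap mm 0.6
```

```bash
python3 - <<'E'
from plant import sensors,snapshot
import cv2,pickle
s=sensors.sense();w=snapshot("wrist");cv2.imwrite("pics/w3.png",cv2.resize(w["color"][120:360,170:450],None,fx=2.5,fy=2.5,interpolation=cv2.INTER_CUBIC));pickle.dump((s,w),open("w3.pkl","wb"))
E
```

```text
(no output)
```

View pics/w3.png

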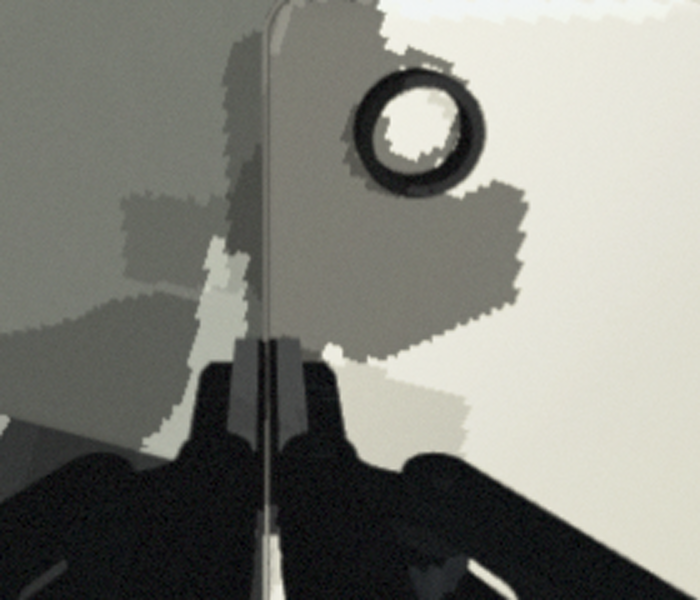

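```bash
python3 -m pendant '[[[0,0.5,0],0,0],[[0,1,0],0,0],[[0,1.5,0],0,0],[[0,1.9,0],0,0],[[0,2.2,0],0,0],[[0,2.3,0],0,0],[[0,2.3,0],0,0]]' 40 >/dev/null; python3 go.py; python3 -m pendant '[[[0,0.1,0],0,0],[[0,0.2,0],0,0],[[0,0.2,0],0,0]]' >/dev/null; python3 go.py;python3 -m pendant '[[[0,0.1,0],0,0],[[0,0.2,0],0,0],[[0,0.2,0],0,0]]' >/dev/null; python3 go.py
```

```text
t 3.95 tcp [451.7 -35.3  52.9] stand [ -5.4 177.6  52.9] yaw 17.35 F stand [1.  2.1 1.9] gap mm 0.4
t 4.25 tcp [452.  -36.6  52.9] stand [ -5.4 176.3  52.9] yaw 17.39 F stand [-0.3  5.4  3.8] gap mm 0.8
t 4.55 tcp [452.1 -36.7  52.9] stand [ -5.4 176.1  52.9] yaw 17.47 F stand [-0.3 11.5  7.1] gap mm 0.4
```

```bash
python3 -m pendant '[[[0,0,-0.7],0,0],[[0,0.03,-1.4],0,0],[[0,0.1,-2.1],0,0],[[0,0.2,-2.8],0,0],[[0,0.33,-3.5],0,0],[[0,0.49,-4.2],0,0],[[0,0.49,-4.2],0,0],[[0,0.49,-4.2],0,0]]' 25 >/dev/null; python3 go.py; python3 - <<'E'
from plant import sensors,snapshot
import cv2,pickle
s=sensors.sense();w=snapshot("side");a=w["color"][140:260,250:400];b=snapshot("wrist")["color"][120:360,170:450]
cv2.imwrite("pics/w4.png",cv2.hconcat([cv2.resize(a,(500,400),interpolation=cv2.INTER_CUBIC),cv2.resize(b,(300,400))]))
E
```

```text
t 5.35 tcp [452.5 -42.   94.3] stand [ -6.6 171.   94.3] yaw 17.43 F stand [ 0.1 10.  -0.5] gap mm 0.8
```

View pics/w4.png

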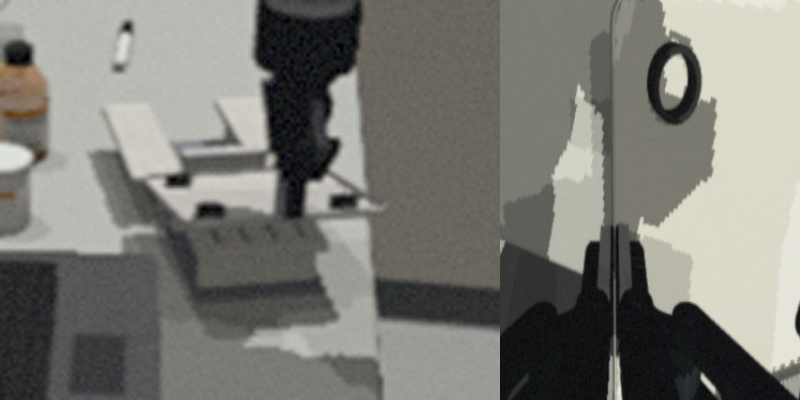

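```bash
python3 -m pendant '[[[0,0.2,-0.7],0,0],[[0,0.41,-1.35],0,0],[[0,0.68,-2.0],0,0],[[0,0.96,-2.65],0,0],[[0,1.28,-3.3],0,0],[[0,1.61,-3.9],0,0],[[0,2.0,-4.5],0,0],[[0,2.39,-5.1],0,0],[[0,2.8,-5.65],0,0],[[0,3.26,-6.2],0,0],[[0,3.26,-6.2],0,0]]' 20 >/dev/null; python3 go.py;  python3 -m pendant '[[[0,0.5,-0.5],0,0],[[0,0.98,-1.0],0,0],[[0,1.5,-1.5],0,0],[[0,2.05,-1.97],0,0],[[0,2.6,-2.4],0,0],[[0,3.2,-2.8],0,0],[[0,3.8,-3.2],0,0],[[0,4.45,-3.56],0,0],[[0,4.45,-3.56],0,0]]' >/dev/null; python3 go.py;python3 - <<'E'
from plant import sensors,snapshot
import cv2,pickle
s=sensors.sense();w=snapshot("side");a=w["color"][140:260,250:400];b=snapshot("wrist")["color"][120:360,170:450]
cv2.imwrite("pics/w5.png",cv2.hconcat([cv2.resize(a,(500,400),interpolation=cv2.INTER_CUBIC),cv2.resize(b,(300,400))]))
E
```

```text
t 6.55 tcp [462.7 -71.3 157.4] stand [ -5.6 139.9 157.4] yaw 17.47 F stand [-3.  16.7  9.7] gap mm 1.1
t 7.45 tcp [ 477.2 -112.7  195.5] stand [ -4.1  96.1 195.5] yaw 17.51 F stand [-7.2 21.7 33.2] gap mm 0.4
```

View pics/w5.png

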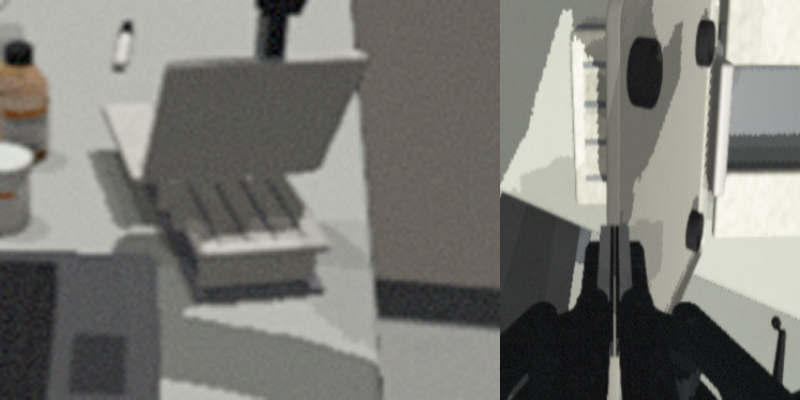

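```bash
python3 - <<'E'
from plant import sensors,snapshot
import cv2,pickle
a=snapshot("side")["color"][130:215,280:365];w=snapshot("wrist");b=w["color"][200:345,225:335]
pickle.dump((sensors.sense(),w),open("w6.pkl","wb"))
cv2.imwrite("pics/w6.png",cv2.hconcat([cv2.resize(a,(380,580),interpolation=cv2.INTER_CUBIC)*1,cv2.resize(cv2.convertScaleAbs(b,alpha=1.5,beta=30),(420,580),interpolation=cv2.INTER_CUBIC)]))
E
```

```text
(no output)
```

View pics/w6.png

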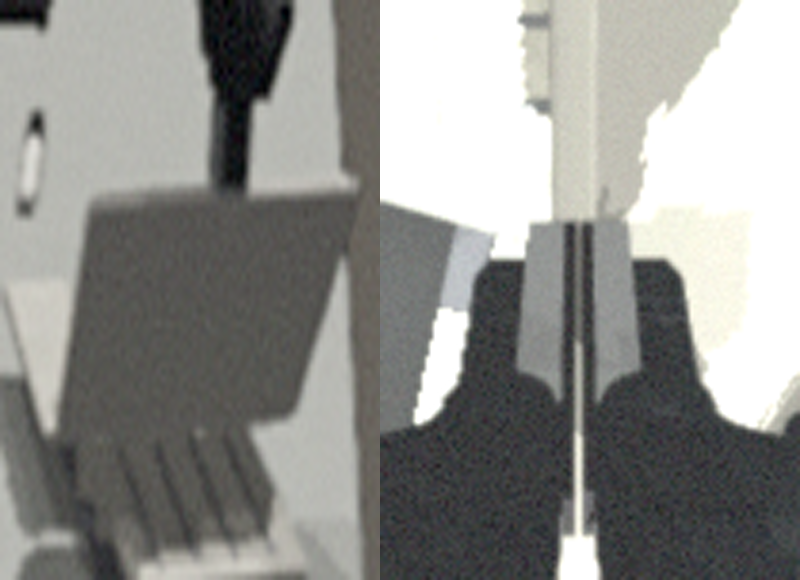

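```bash
python3 -m pendant '[[[0,0.6,-0.35],0,0],[[0,1.27,-0.65],0,0],[[0,1.95,-0.95],0,0],[[0,2.62,-1.2],0,0],[[0,3.3,-1.42],0,0],[[0,3.98,-1.61],0,0],[[0,4.7,-1.77],0,0],[[0,5.4,-1.9],0,0],[[0,5.4,-1.9],0,0]]' >/dev/null; python3 go.py; python3 -m pendant '[[[0,0.5,-0.06],0,0],[[0,1.0,-0.12],0,0],[[0,1.4,-0.15],0,0],[[0,1.8,-0.18],0,0],[[0,2.1,-0.2],0,0],[[0,2.1,-0.2],0,0],[[0,2.1,-0.2],0,0]]' >/dev/null; python3 go.py; python3 - <<'E'
from plant import sensors,snapshot
import cv2,pickle
a=snapshot("side")["color"][120:220,270:370];w=snapshot("wrist");b=w["color"][200:345,225:335]
pickle.dump((sensors.sense(),w),open("w7.pkl","wb"))
cv2.imwrite("pics/w7.png",cv2.hconcat([cv2.resize(a,(380,580),interpolation=cv2.INTER_CUBIC)*1,cv2.resize(cv2.convertScaleAbs(b,alpha=1.5,beta=30),(420,580),interpolation=cv2.INTER_CUBIC)]))
E
```

```text
t 8.55 tcp [ 496.3 -170.3  217.7] stand [ -3.1  35.5 217.7] yaw 17.29 F stand [-7.4  6.9 43.3] gap mm 0.0
t 9.25 tcp [ 502.7 -191.6  219.7] stand [ -3.4  13.2 219.7] yaw 17.26 F stand [-6.7  1.3 38.6] gap mm -0.2
```

View pics/w7.png

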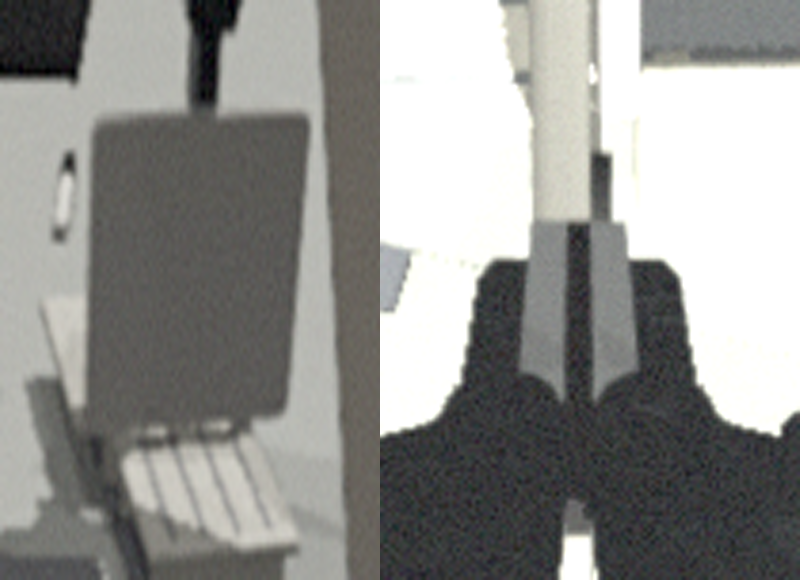

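```bash
python3 -m pendant '[[[0,0.3,0],0,0],[[0,0.6,0],0,0],[[0,0.85,0],0,0],[[0,0.85,-0.1],0,0],[[0,0.85,-0.1],0,0]]' >/dev/null; python3 go.py; python3 -m pendant '[[[0,0,-0.1],0,0],[[0,0,-0.2],0,0],[[0,0,-0.2],0,0]]' >/dev/null; python3 go.py
```

```text
t 9.85 tcp [ 505.1 -199.6  219.8] stand [ -3.5   4.9 219.8] yaw 17.26 F stand [-4.2 -0.1 31.7] gap mm -0.4
t 10.15 tcp [ 504.6 -198.5  220. ] stand [ -3.6   6.1 220. ] yaw 17.32 F stand [-0.9 -0.7 20.2] gap mm -0.3
```

```bash
python3 -m pendant '[[[0,0,-0.3],0,1],[[0,-0.1,-0.3],0,2.4],[[0,-0.2,0.0],0,2.4],[[0,-0.2,0.5],0,2.4],[[0,-0.2,1.0],0,2.4],[[0,-0.2,1.2],0,2.4],[[0,-0.2,1.2],0,2.4]]' 20 >/dev/null; python3 go.py;  python3 - <<'E'
from plant import sensors,snapshot
import cv2,pickle
a=snapshot("side")["color"][120:220,270:370];w=snapshot("wrist");b=w["color"][200:345,225:335]
pickle.dump((sensors.sense(),w),open("w8.pkl","wb"))
cv2.imwrite("pics/w8.png",cv2.hconcat([cv2.resize(a,(380,580),interpolation=cv2.INTER_CUBIC)*1,cv2.resize(cv2.convertScaleAbs(b,alpha=1.5,beta=30),(420,580),interpolation=cv2.INTER_CUBIC)]))
E
```

```text
t 10.85 tcp [ 505.7 -200.   218.6] stand [ -3.1   4.3 218.6] yaw 17.18 F stand [-27.3   6.1 101.8] gap mm 23.6
```

View pics/w8.png

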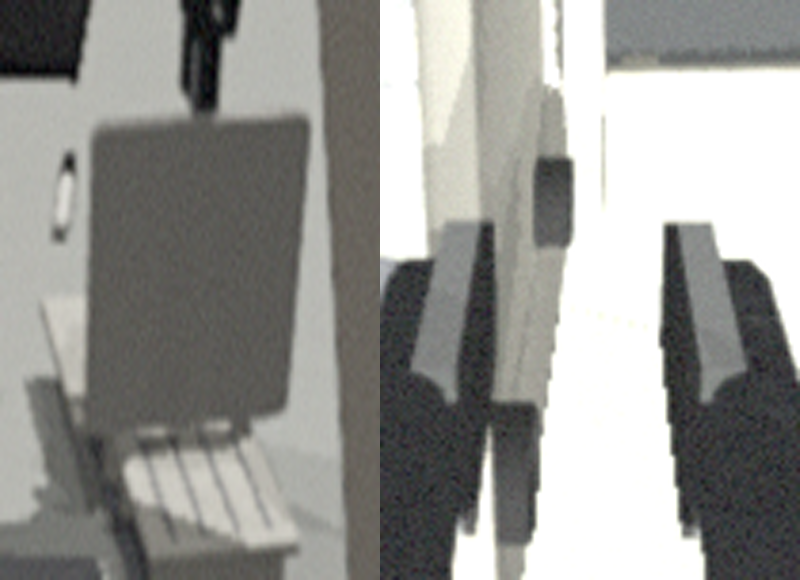

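```bash
python3 -m pendant '[[[0,0,-0.6],0,2.4],[[0,0,-1.0],0,2.4],[[0,0.0,-1.0],0,2.4]]' >/dev/null; python3 go.py; cat > prof.py <<'E'
from plant import sensors,snapshot
import cv2,sys
w=snapshot("wrist")["color"]
cv2.imwrite("pics/last.png",w)
g=cv2.cvtColor(w,cv2.COLOR_BGR2GRAY)
for r in (160,190,220,245): print(r,"from 220:",g[r,220:330:1].tolist())
E
python3 prof.py
```

```text
t 11.25 tcp [ 502.6 -196.3  219.1] stand [ -4.9   8.8 219.1] yaw 17.3 F stand [-8.7  2.5 37. ] gap mm 23.7
160 from 220: [242, 241, 241, 239, 236, 236, 235, 221, 216, 216, 211, 168, 130, 129, 135, 140, 141, 143, 141, 142, 147, 147, 145, 147, 146, 149, 133, 88, 45, 28, 31, 28, 32, 31, 30, 30, 37, 33, 40, 24, 28, 33, 35, 32, 39, 77, 103, 108, 109, 106, 108, 110, 139, 226, 226, 213, 120, 88, 147, 169, 166, 174, 215, 222, 227, 232, 233, 218, 187, 128, 132, 134, 138, 137, 137, 137, 136, 133, 137, 139, 137, 136, 139, 135, 137, 137, 139, 138, 134, 136, 139, 135, 136, 138, 134, 136, 138, 136, 137, 136, 137, 137, 137, 139, 138, 139, 136, 136, 136, 139]
190 from 220: [240, 239, 238, 238, 239, 239, 241, 241, 237, 222, 216, 218, 209, 149, 126, 131, 135, 136, 141, 141, 141, 144, 143, 145, 145, 145, 147, 142, 114, 89, 82, 83, 83, 86, 83, 83, 85, 85, 100, 96, 101, 99, 105, 103, 102, 104, 105, 106, 105, 107, 109, 113, 125, 188, 228, 220, 127, 94, 132, 172, 203, 222, 228, 230, 231, 231, 231, 214, 184, 124, 134, 139, 136, 136, 138, 136, 136, 136, 137, 135, 139, 136, 138, 139, 137, 137, 138, 137, 134, 
[... 495 characters left out ...]
 228, 231, 233, 234, 235, 232, 231, 229, 230, 227, 226, 228, 227, 226, 227, 229, 229, 231, 233, 236, 236, 236, 233, 230, 226, 224, 227, 230, 233, 236, 235, 233, 229]
245 from 220: [181, 179, 178, 179, 181, 178, 180, 180, 181, 179, 179, 183, 179, 180, 179, 176, 140, 109, 115, 116, 118, 119, 119, 120, 122, 120, 121, 123, 122, 120, 107, 97, 91, 96, 91, 91, 89, 91, 92, 92, 95, 91, 91, 84, 85, 94, 94, 96, 94, 82, 44, 35, 34, 35, 37, 34, 34, 37, 35, 42, 77, 177, 187, 191, 188, 189, 188, 184, 144, 153, 185, 229, 234, 232, 232, 229, 229, 225, 224, 223, 218, 222, 220, 223, 226, 225, 227, 226, 228, 228, 228, 229, 229, 229, 227, 224, 222, 223, 222, 222, 225, 230, 230, 226, 225, 221, 221, 219, 223, 225]
```

```bash
python3 -m pendant '[[[0,0.4,0],0,2.4],[[0,0.8,0],0,2.4],[[0,1.2,0],0,2.4],[[0,1.5,0],0,2.4],[[0,1.7,0],0,2.4],[[0,1.7,0],0,2.4],[[0,1.7,0],0,2.4]]' >/dev/null; python3 go.py; cat > prof.py <<'E'
from plant import sensors,snapshot
import cv2,sys
w=snapshot("wrist")["color"]
cv2.imwrite("pics/last.png",w)
g=cv2.cvtColor(w,cv2.COLOR_BGR2GRAY)
for r in (150,200,220): print(r,"from 225:",*g[r,225:295:1])
E
python3 prof.py
```

```text
t 12.0 tcp [ 508.  -214.2  219.5] stand [ -5.1 -10.  219.5] yaw 17.24 F stand [-8.8  0.6 36.7] gap mm 23.8
150 from 225: 232 232 221 214 208 144 120 125 133 137 144 145 147 145 150 150 151 149 152 155 149 122 56 34 32 29 29 30 29 30 25 21 24 34 37 48 44 42 72 77 79 79 76 79 75 93 168 202 223 226 224 222 221 219 221 219 217 219 222 225 226 228 230 231 231 231 230 226 223 222
200 from 225: 230 230 232 231 223 217 216 212 148 126 127 132 140 142 147 144 144 145 145 146 150 149 148 127 89 83 84 89 93 88 97 166 203 201 149 158 178 212 219 224 223 225 226 224 192 156 91 70 69 67 70 69 69 68 66 69 69 70 68 68 69 68 67 71 66 71 69 69 70 69
220 from 225: 202 202 205 208 213 213 211 211 206 165 127 127 134 138 142 144 141 146 143 145 145 148 147 145 113 87 82 85 81 79 83 88 92 88 86 87 144 178 195 199 197 199 199 205 194 178 119 136 184 209 225 226 225 223 225 223 225 227 229 229 228 227 225 223 221 221 222 222 222 222
```

```bash
cat > band.py <<'E'
from wr import *
from plant import sensors,snapshot
import sys
# args: row,col pairs ; z
s=sensors.sense();w=pickle.load(open("w8.pkl","rb"))[1]
c=wcam(s,w);a=list(map(float,sys.argv[2:]))
P=unproj(c,[(a[i+1],a[i]) for i in range(0,len(a),2)],float(sys.argv[1]))
q=st(P);print(q.tolist());print("tcp",st(s["eef_pos"][None]).tolist())
print("yaw deg",np.degrees(np.arctan2(q[-1][1]-q[0][1],q[-1][0]-q[0][0])))
E
python3 band.py 220 150 230 200 233.3 220 234.7; python3 band.py 220 150 246.5 200 248.5 220 249.3
```

```text
[[60.4, 12.4], [35.2, 12.1], [24.3, 11.9]]
tcp [[-5.1, -9.9]]
yaw deg -179.20648038538764
[[60.4, 4.5], [35.2, 4.3], [24.3, 4.3]]
tcp [[-5.1, -9.9]]
yaw deg -179.68257510624753
```

```bash
python3 -m pendant '[[[0,0.1,-0.2],0,2.4],[[0,0.15,-0.4],0,2.4],[[0,0.15,-0.4],0,2.4],[[0,0.15,-1.2],0,2.4],[[0,-0.7,-1.3],0,5],[[0,-1.65,-1.2],0,5],[[0,-1.65,0],0,5],[[0,-1.65,0.9],0,5],[[0,-1.65,1.2],0,5],[[0,-1.65,1.2],0,5]]' >/dev/null; python3 go.py; python3 prof.py
```

```text
t 13.05 tcp [ 501.1 -195.4  201.2] stand [ -6.1  10.1 201.2] yaw 17.37 F stand [-0.4  0.1  0.8] gap mm 50.1
150 from 225: 143 143 142 141 142 143 144 143 148 140 126 74 37 23 26 25 26 26 30 30 33 27 24 30 28 32 31 29 33 26 24 26 23 28 31 53 82 87 85 84 90 85 88 61 40 29 25 26 26 27 28 23 28 28 29 22 32 64 81 80 79 80 80 77 85 84 95 103 113 120
200 from 225: 138 139 142 141 143 142 141 143 142 145 145 145 136 119 91 83 83 82 84 84 82 84 85 85 83 87 85 85 86 85 87 103 105 106 103 106 106 106 107 106 111 111 110 111 113 114 112 113 120 127 196 239 232 133 91 92 159 189 222 227 231 231 230 231 230 214 183 114 75 72
220 from 225: 134 135 138 137 138 144 143 140 144 143 147 145 145 139 123 92 83 81 84 86 83 83 86 85 88 100 102 103 102 103 103 102 105 107 106 105 106 107 106 108 109 109 108 112 111 115 112 111 115 113 142 215 227 220 172 110 146 183 224 231 231 229 228 228 227 209 186 132 157 180
```

```bash
python3 band.py 220 150 235.5 200 238 220 239;  python3 - <<'E'
import cv2
g=cv2.cvtColor(cv2.imread("pics/last.png"),cv2.COLOR_BGR2GRAY)
print(*g[220,195:240]);print(*g[250,195:240])
E
```

```text
[[62.0, 27.2], [39.9, 27.1], [30.4, 27.1]]
tcp [[-5.8, 9.9]]
yaw deg -179.818684847301
223 223 223 221 215 206 206 204 201 204 209 207 209 207 200 203 214 215 218 218 214 216 199 190 194 192 195 179 138 124 134 135 138 137 138 144 143 140 144 143 147 145 145 139 123
181 181 181 181 183 182 181 181 178 180 183 182 182 180 184 182 183 181 182 181 180 180 180 181 180 181 180 180 182 178 142 112 110 112 117 122 120 119 121 123 120 121 119 120 119
```

```bash
python3 -m pendant '[[[0,0,0],0,4],[[0,0,0],0,3],[[0,0,0],0,2],[[0,0,0],0,1.3],[[0,0,0],0,0.9],[[0,0,0],0,0.4],[[0,0,0],0,0.4],[[0,0,0],0,0.4],[[0,0,0],0,0.4]]' 30 >/dev/null; python3 go.py; python3 prof.py
```

```text
t 14.0 tcp [ 501.7 -195.2  202.7] stand [ -5.4  10.1 202.7] yaw 17.38 F stand [-0.3  2.1  3.1] gap mm 6.0
150 from 225: 237 238 238 239 239 240 239 239 240 239 239 237 237 236 237 236 236 235 234 223 216 183 170 165 145 204 207 140 116 112 111 109 109 107 109 106 105 105 107 109 108 106 108 101 106 110 123 130 137 146 151 148 150 154 154 152 154 155 152 133 132 128 113 60 32 23 29 88 194 225
200 from 225: 176 178 180 179 179 165 162 158 162 160 160 158 161 161 163 175 175 172 175 174 171 160 156 153 154 156 157 156 154 154 153 153 156 157 150 86 68 71 69 65 66 67 66 70 82 96 104 108 112 117 119 122 120 125 124 125 124 128 128 128 131 128 137 218 223 195 170 93 72 70
220 from 225: 199 196 198 197 191 191 192 182 188 187 190 187 186 191 199 184 183 182 179 176 183 186 193 191 196 196 195 196 188 190 184 178 182 185 178 182 165 103 89 86 80 82 87 73 75 89 104 110 112 119 120 122 120 121 124 123 126 127 127 126 128 130 146 214 219 197 171 125 145 163
```

```bash
python3 -m pendant '[[[0,0,-0.5],0,0],[[0,0,-1.5],0,0],[[0,0,-2.5],0,0],[[0,0,-3.5],0,0],[[0,0,-4.2],0,0],[[0,0,-4.2],0,0]]' 50 >/dev/null; python3 go.py; python3 -m pendant '[[[0.2,0.7,0],0,0],[[0.4,1.5,0],0,0],[[0.5,2.2,0],0,0],[[0.5,2.5,0],0,0],[[0.5,2.5,0.5],0,0],[[0.5,2.5,0.5],0,0]]' >/dev/null; python3 go.py;python3 prof.py
```

```text
t 14.65 tcp [ 502.4 -195.7  246. ] stand [ -4.9   9.4 246. ] yaw 17.35 F stand [-0.7  0.2 -4. ] gap mm 4.7
t 15.25 tcp [ 513.3 -217.5  238.4] stand [ -1.  -14.6 238.4] yaw 17.37 F stand [-0.8  0.1 -3.8] gap mm 5.0
150 from 225: 235 235 235 236 238 238 239 239 240 238 239 237 236 236 236 235 236 234 233 234 234 218 216 212 218 218 215 214 212 206 135 100 78 60 69 71 72 70 74 71 68 72 72 78 86 103 116 125 131 138 142 143 144 145 144 147 148 147 149 152 151 148 124 89 37 29 24 22 29 25
200 from 225: 238 236 236 237 236 236 238 238 239 241 240 240 240 239 238 238 239 239 238 229 221 222 219 218 216 215 214 219 218 219 216 202 123 148 168 114 102 100 97 99 98 93 85 70 70 86 99 106 111 111 114 118 119 118 121 119 123 124 122 125 124 125 128 206 234 227 126 77 67 66
220 from 225: 216 212 216 218 219 221 223 221 224 222 223 222 219 217 218 216 214 218 217 218 220 220 220 220 221 219 221 225 226 227 227 226 218 154 168 203 208 208 197 195 157 126 84 72 73 89 98 105 110 113 115 121 118 118 119 121 119 119 120 121 127 124 135 229 236 224 224 222 224 226
```

```bash
python3 -m pendant '[[[0,0,0.4],0,0],[[0,0,0.8],0,0],[[0,0,1.2],0,0],[[0,0,1.6],0,0],[[0,0,1.8],0,0]]' >/dev/null; python3 go.py; python3 -m pendant '[[[0,0,0.4],0,0],[[0,0,0.8],0,0],[[0,0,1.2],0,0],[[0,0,1.5],0,0],[[0,0,1.5],0,0]]' >/dev/null; python3 go.py
```

```text
t 15.8 tcp [ 513.7 -217.6  220.9] stand [ -0.7 -14.9 220.9] yaw 17.38 F stand [-0.3 -0.1 -3.6] gap mm 4.7
t 16.3 tcp [ 513.6 -217.6  205.9] stand [ -0.8 -14.9 205.9] yaw 17.38 F stand [ 0.7  0.5 -4.4] gap mm 4.8
```

```bash
python3 -m pendant '[[[0,-0.2,0],0,0],[[0,-0.4,0],0,0],[[0,-0.4,0.2],0,0],[[0,-0.4,0.4],0,0],[[0,-0.4,0.4],0,0]]' >/dev/null; python3 go.py; python3 prof.py | tail -1
```

```text
t 16.8 tcp [ 512.7 -214.   202.5] stand [ -0.6 -11.1 202.5] yaw 17.37 F stand [-0.5 -0.5 -2.4] gap mm 4.6
220 from 225: 213 214 216 217 216 219 220 218 220 217 215 215 214 219 221 226 224 224 222 219 217 216 214 211 214 213 214 215 214 213 216 215 215 163 131 134 109 101 99 95 95 81 80 76 77 89 99 103 111 115 115 117 117 116 119 119 121 120 123 123 121 119 133 229 236 232 149 66 50 48
```

```bash
python3 -m pendant '[[[0,0,0.2],0,0],[[0,0,0.2],0,0],[[0,-0.2,0.2],0,0.9],[[0,-0.4,0.2],0,1.3],[[0,-0.6,0.0],0,1.7],[[0,-0.8,-0.2],0,2.1],[[0,-0.9,-0.2],0,2.3],[[0,-0.9,-0.2],0,2.3]]' 20 >/dev/null; python3 go.py; python3 prof.py | cut -c1-400
```

```text
t 17.65 tcp [ 510.1 -205.   204.6] stand [ -0.3  -1.8 204.6] yaw 17.39 F stand [0.7 0.5 0.7] gap mm 22.9
150 from 225: 235 235 235 237 238 241 242 242 243 242 242 241 238 220 182 206 216 217 211 143 115 113 111 111 110 113 110 111 121 126 134 138 139 140 141 142 141 141 140 139 145 145 143 133 82 42 27 23 22 28 26 28 29 33 26 33 29 29 25 27 21 25 36 72 84 50 30 25 27 24
200 from 225: 238 241 241 242 240 239 239 240 240 241 242 243 242 236 224 221 221 222 222 221 218 216 216 218 220 221 215 147 111 117 131 130 133 135 122 117 118 120 119 121 120 119 118 123 112 89 87 83 88 86 85 84 87 86 97 102 97 97 94 110 113 114 114 116 117 116 116 121 128 188
220 from 225: 222 222 219 220 220 220 218 220 219 219 219 220 221 223 223 226 225 223 221 219 218 221 221 227 230 230 229 224 192 117 104 108 114 116 114 117 118 117 120 118 119 121 119 119 112 94 88 88 104 105 106 104 107 106 109 110 107 109 112 108 113 112 112 115 113 116 118 121 136 208
```

```bash
python3 -m pendant '[[[0,0.2,0],0,1.8],[[0,0.4,0],0,1.4],[[0,0.8,0],0,1.4],[[0,1.2,0],0,1.4],[[0,1.6,0],0,1.4],[[0,2.0,0],0,1.4],[[0,2.4,0.05],0,1.4],[[0,2.8,0.1],0,1.5],[[0,3.2,0.2],0,1.6],[[0,3.2,0.2],0,1.6]]' 20 >/dev/null; python3 go.py; python3 prof.py | cut -c1-400
```

```text
t 18.7 tcp [ 519.5 -236.5  202.2] stand [ -0.8 -34.7 202.2] yaw 17.33 F stand [-0.4 -0.   1.1] gap mm 15.6
150 from 225: 237 235 236 236 235 236 236 226 205 136 83 71 65 70 68 65 71 70 70 68 67 74 122 106 107 108 110 108 109 122 191 206 206 195 121 87 79 81 75 74 75 78 78 84 98 106 118 121 130 138 144 149 149 152 155 154 152 149 148 132 132 137 134 114 107 159 195 208 214 219
200 from 225: 238 237 237 238 237 236 236 238 234 169 172 203 220 227 230 233 236 237 229 202 165 96 75 76 75 73 75 78 88 110 111 108 90 86 59 58 66 77 73 74 73 75 76 72 77 89 97 106 107 113 117 119 128 124 129 125 125 126 128 126 127 127 120 120 124 114 109 110 130 129
220 from 225: 212 209 207 208 209 210 208 209 214 208 160 174 207 213 220 218 213 217 221 209 182 161 99 78 76 70 65 59 62 62 58 63 55 57 66 75 75 76 75 74 73 75 73 74 79 88 99 102 107 114 116 122 121 127 126 124 126 127 128 126 125 124 111 89 65 54 47 50 52 51
```

```bash
python3 -m pendant '[[[0,0.3,0.1],0,1.9],[[0,0.6,0.15],0,2.2],[[0,0.96,0.22],0,2.5],[[0,1.2,0.4],0,3],[[0,1.4,0.55],0,3.5],[[0,1.6,0.72],0,4],[[0,1.8,1.0],0,4.5],[[0,2.0,1.25],0,5],[[0,2.2,1.5],0,5.5],[[0,2.2,1.5],0,5.5]]' 20 >/dev/null; python3 go.py; python3 prof.py | cut -c1-400;  python3 - <<'E'
from plant import snapshot
import cv2
cv2.imwrite("pics/s_last.png",snapshot("side")["color"])
E
```

```text
t 19.75 tcp [ 526.1 -257.1  187. ] stand [ -0.7 -56.3 187. ] yaw 17.36 F stand [ 0.1 -0.3 -0.8] gap mm 55.0
150 from 225: 146 148 146 146 148 147 143 147 184 225 232 228 189 138 112 98 95 91 98 98 94 96 94 93 94 93 91 95 94 97 91 94 94 92 93 97 92 96 97 95 94 96 91 96 93 94 94 98 95 93 94 92 94 93 94 93 93 91 92 97 89 82 82 86 84 85 86 84 83 83
200 from 225: 83 83 82 81 85 86 86 111 130 135 139 137 135 119 116 128 120 122 118 111 110 108 110 112 113 110 111 111 112 113 110 109 112 111 113 110 111 113 109 111 107 111 107 89 87 86 82 85 86 84 81 84 86 81 85 83 84 83 85 83 83 82 87 82 83 85 85 86 84 81
220 from 225: 86 85 80 79 79 70 70 72 64 64 63 60 60 53 48 78 117 123 121 124 119 122 121 121 121 121 122 120 123 119 112 109 109 112 109 111 109 108 111 109 113 109 109 111 110 108 109 108 110 111 110 111 107 107 99 96 87 83 86 84 82 85 84 87 82 84 81 81 81 84
```

```bash
python3 - <<'E'
import cv2
a=cv2.imread("pics/s_last.png")[110:250,240:380];b=cv2.imread("pics/last.png")[60:360,150:430]
cv2.imwrite("pics/w9.png",cv2.hconcat([cv2.resize(a,(380,420),interpolation=cv2.INTER_CUBIC),cv2.resize(b,(392,420),interpolation=cv2.INTER_CUBIC)]))
E
```

```text
(no output)
```

View pics/w9.png

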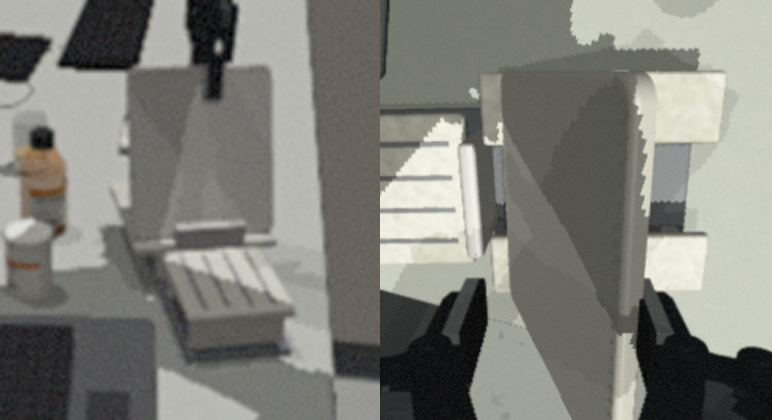

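```bash
python3 -m pendant '[[[0,0.2,0.4],0,6],[[0,0.4,0.75],0,6.5],[[0,0.58,1.1],0,7],[[0,0.72,1.5],0,7.5],[[0,0.87,1.9],0,8],[[0,1.04,2.3],0,8.5],[[0,1.6,2.7],0,8.5],[[0,2.17,3.2],0,8.5],[[0,2.7,3.7],0,8.5],[[0,3.2,4.2],0,8.5],[[0,3.2,4.2],0,8.5]]' 20 >/dev/null; python3 go.py; cat > rowp.py <<'E'
from plant import snapshot
import cv2,sys
w=snapshot("wrist")["color"];cv2.imwrite("pics/last.png",w);g=cv2.cvtColor(w,cv2.COLOR_BGR2GRAY)
for r in (150,190): print(r,"from 150 step2:",*g[r,150:430:2])
E
python3 rowp.py
```

```text
t 20.95 tcp [ 535.7 -288.7  144.7] stand [ -1.  -89.3 144.7] yaw 17.31 F stand [-0.8 -3.2  2.5] gap mm 85.4
150 from 150 step2: 132 132 128 114 89 73 73 61 62 66 70 92 128 134 134 135 137 138 136 138 112 108 107 108 108 109 109 108 110 111 108 109 111 110 106 108 109 108 107 109 109 109 106 106 109 105 108 106 110 109 106 108 106 111 105 105 108 105 109 109 111 109 110 108 109 110 106 101 92 96 95 96 94 91 93 94 95 93 93 93 96 93 92 92 91 92 95 94 93 95 93 93 101 144 148 145 144 144 144 148 146 145 145 145 145 145 145 147 144 142 146 141 139 136 150 171 203 228 219 198 192 187 184 186 180 179 179 179 183 179 195 196 197 197 196 193 193 193 195 195
190 from 150 step2: 128 113 121 121 126 126 146 146 83 78 80 78 77 79 79 79 79 78 79 79 81 125 165 163 162 151 107 109 107 116 149 110 109 109 108 108 110 107 111 107 107 111 110 110 110 108 108 106 107 105 106 106 110 110 107 106 106 107 97 92 94 94 95 94 94 93 92 97 93 95 91 91 93 92 93 94 93 92 95 94 95 94 93 94 89 91 94 95 93 94 92 91 90 93 135 145 147 141 145 146 141 145 147 143 144 143 144 145 143 144 138 142 151 179 212 228 209 197 190 187 186 192 196 196 196 198 194 195 194 195 197 195 195 193 195 196 195 194 195 196
```

```bash
python3 -m pendant '[[[0,0.3,0.35],0,8.5],[[0,0.6,0.7],0,8.5],[[0,0.87,1.05],0,8.5],[[0,1.15,1.45],0,8.5],[[0,1.43,1.83],0,8.5],[[0,1.7,2.22],0,8.5],[[0,1.95,2.65],0,8.5],[[0,2.2,3.05],0,8.5],[[0,2.43,3.47],0,8.5],[[0,2.65,3.95],0,8.5],[[0,2.95,4.7],0,8.5],[[0,2.95,4.7],0,8.5]]' 20 >/dev/null; python3 go.py; python3 rowp.py
```

```text
t 22.2 tcp [ 543.8 -315.6   97.1] stand [  -1.3 -117.4   97.1] yaw 17.35 F stand [-0.2 -0.4 -0.8] gap mm 85.1
150 from 150 step2: 117 121 118 120 122 120 120 118 119 119 120 120 120 121 119 119 118 121 120 120 116 121 119 117 119 118 122 119 120 120 119 119 121 121 118 120 122 118 122 120 121 120 123 118 119 120 120 121 122 122 118 122 121 119 119 115 120 119 119 119 120 119 119 120 121 119 118 119 116 100 98 102 99 102 103 101 101 103 102 100 102 98 105 101 103 101 101 101 102 100 103 103 100 103 123 176 177 175 176 175 174 175 177 175 175 176 179 177 176 173 176 175 176 174 172 171 182 205 222 202 181 151 165 171 174 172 172 174 175 171 173 172 172 172 171 171 173 173 174 175
190 from 150 step2: 120 120 120 119 118 119 119 120 121 119 119 116 118 121 121 120 119 122 120 119 117 120 120 120 120 121 120 122 121 119 119 119 120 120 124 121 120 119 119 122 119 120 119 120 119 120 121 121 118 121 119 118 116 119 120 116 102 100 100 101 101 101 103 103 102 102 101 103 101 102 101 100 102 103 102 99 101 99 100 100 99 103 100 102 100 100 102 102 104 102 99 102 103 101 100 102 102 100 100 165 177 174 176 176 176 176 175 177 174 173 177 173 170 177 183 218 216 191 167 155 172 172 173 173 174 174 171 173 173 174 172 170 173 189 188 186 191 192 190 190
```

```bash
cat > ang.py <<'E'
from wr import *
from plant import snapshot
ims={n:snapshot(n) for n in("side","top")}
pickle.dump(ims,open("cams.pkl","wb"))
def corners(th,dy=0,x0=-1):
    s,c=np.sin(th),np.cos(th)
    Bz=50 if th>np.radians(19) else 50-14.5*s+5*c
    A=np.array([-6+dy,Bz+7*c]);C=A+170*np.array([-c,s])
    q=[(x0+sx*82,p[0],p[1]) for p,sx in((A,-1),(C,-1),(C,1),(A,1))]
    q=np.array(q);w=np.c_[q[:,:2]@M.T+O,q[:,2]];return w
def score(n,th,dy,x0,ks):
    c=ims[n];g=cv2.GaussianBlur(cv2.cvtColor(c["color"],cv2.COLOR_BGR2GRAY),(0,0),0.7).astype(np.float32)
    W=corners(th,dy,x0);r=[]
    for k in ks:
        a,b=W[k],W[(k+1)%4];P=a+(b-a)*np.linspace(.05,.95,60)[:,None]
        p=proj(c,P);d=p[-1]-p[0];nn=np.array([-d[1],d[0]])/np.linalg.norm(d)
        f=lambda o:cv2.remap(g,(p+o*nn)[:,0].astype(np.float32),(p+o*nn)[:,1].astype(np.float32),1).ravel()
        r.append(np.abs(np.median(f(1.2)-f(-1.2))))
    return r
for n,ks in(("side",(0,1,2)),("top",(0,1,2))):
    R=[]
    for th in np.radians(np.arange(0,56,2.5)):
        best=max(((sum(score(n,th,dy,x0,ks)),dy,x0) for dy in(-8,-6,-4,-2,0,2) for x0 in(-8,-4,-1,3,7)));R.append((round(float(best[0])),round(np.degrees(th),1),best[1:]))
    print(n,sorted(R,reverse=True)[:6])
E
python3 ang.py
```

```text
side [(71, np.float64(27.5), (-2, 3)), (64, np.float64(25.0), (-6, 3)), (58, np.float64(22.5), (-8, -1)), (51, np.float64(30.0), (2, 7)), (48, np.float64(20.0), (-8, -1)), (46, np.float64(17.5), (-8, -1))]
top [(32, np.float64(47.5), (0, 3)), (30, np.float64(50.0), (-4, -4)), (29, np.float64(52.5), (-8, -4)), (23, np.float64(17.5), (0, -1)), (23, np.float64(15.0), (0, -1)), (22, np.float64(37.5), (-2, -1))]
```

```bash
python3 -m pendant '[[[0,0.2,0.25],0,8.5],[[0,0.36,0.45],0,8.5],[[0,0.46,0.65],0,8.5],[[0,0.58,0.9],0,8.5],[[0,0.7,1.25],0,8.5],[[0,0.83,1.6],0,8.5],[[0,0.9,1.8],0,8.5],[[0,0.97,2.0],0,8.5],[[0,0.97,2.0],0,8.5]]' 20 >/dev/null; python3 go.py; python3 ang.py
```

```text
t 23.25 tcp [ 547.2 -324.8   78.1] stand [  -0.7 -127.2   78.1] yaw 17.37 F stand [-0.2 -1.1 -1.6] gap mm 84.9
side [(33, np.float64(12.5), (-6, 7)), (26, np.float64(15.0), (2, 7)), (25, np.float64(10.0), (2, -1)), (23, np.float64(7.5), (2, -1)), (23, np.float64(0.0), (2, 7)), (20, np.float64(17.5), (2, -1))]
top [(64, np.float64(10.0), (-2, -1)), (63, np.float64(12.5), (0, -1)), (63, np.float64(7.5), (-4, -1)), (63, np.float64(5.0), (-6, -1)), (63, np.float64(2.5), (-8, -1)), (62, np.float64(15.0), (0, -1))]
```

```bash
python3 -m pendant '[[[0,0.0,0.1],0,8.5],[[0,0.0,0.3],0,8.5],[[0,0.05,0.5],0,8.5],[[0,0.1,0.7],0,8.5],[[0,0.15,0.9],0,8.5],[[0,0.15,0.9],0,8.5]]' 20 >/dev/null; python3 go.py; python3 ang.py
```

```text
t 23.95 tcp [ 548.1 -326.7   69.3] stand [  -0.5 -129.3   69.3] yaw 17.36 F stand [ 1.1 -4.   0.2] gap mm 85.3
side [(39, np.float64(10.0), (-2, 7)), (33, np.float64(0.0), (-8, 7)), (28, np.float64(7.5), (0, -1)), (28, np.float64(5.0), (-4, -1)), (24, np.float64(12.5), (-8, 7)), (22, np.float64(15.0), (-8, 7))]
top [(84, np.float64(10.0), (0, -1)), (84, np.float64(7.5), (0, -1)), (84, np.float64(5.0), (-4, -1)), (83, np.float64(12.5), (2, -1)), (83, np.float64(2.5), (-6, -1)), (82, np.float64(15.0), (2, -1))]
```

```bash
python3 -m pendant '[[[0,0.0,0.15],0,8.5],[[0,0.0,0.3],0,8.5],[[0,0.0,0.45],0,8.5],[[0,0.05,0.6],0,8.5],[[0,0.05,0.6],0,8.5]]' 20 >/dev/null; python3 go.py; python3 ang.py
```

```text
t 24.55 tcp [ 548.5 -327.7   63.8] stand [  -0.4 -130.3   63.8] yaw 17.35 F stand [ 0.8 -6.8  0.1] gap mm 85.0
side [(48, np.float64(7.5), (-4, -1)), (36, np.float64(0.0), (0, 7)), (35, np.float64(10.0), (2, 7)), (32, np.float64(5.0), (-2, -1)), (28, np.float64(2.5), (0, 7)), (27, np.float64(12.5), (-8, 7))]
top [(93, np.float64(0.0), (-6, -1)), (92, np.float64(2.5), (-4, -1)), (91, np.float64(10.0), (0, -1)), (91, np.float64(7.5), (0, -1)), (91, np.float64(5.0), (-2, -1)), (88, np.float64(12.5), (2, -1))]
```

```bash
python3 -m pendant '[[[0,0.0,0.15],0,8.5],[[0,0.0,0.3],0,8.5],[[0,0.0,0.4],0,8.5],[[0,0.0,0.4],0,8.5]]' 20 >/dev/null; python3 go.py; python3 -m pendant '[[[0,0.05,0],0,8.5],[[0,0.1,0],0,8.5],[[0,0.2,0],0,8.5],[[0,0.3,0],0,8.5],[[0,0.5,0],0,8.5],[[0,0.5,0],0,8.5]]' 20 >/dev/null; python3 go.py; python3 ang.py
```

```text
t 25.05 tcp [ 548.8 -328.1   60.6] stand [  -0.3 -130.8   60.6] yaw 17.33 F stand [-0.4 -7.3  4.9] gap mm 85.2
t 25.65 tcp [ 548.9 -330.9   58.8] stand [  -1.  -133.5   58.8] yaw 17.4 F stand [ 0.4 -0.5  0.8] gap mm 85.1
side [(43, np.float64(0.0), (2, 7)), (34, np.float64(2.5), (-8, 7)), (25, np.float64(5.0), (2, 3)), (20, np.float64(7.5), (2, 3)), (17, np.float64(10.0), (2, 3)), (16, np.float64(12.5), (2, 3))]
top [(92, np.float64(0.0), (2, -1)), (83, np.float64(2.5), (2, -1)), (72, np.float64(5.0), (2, -1)), (62, np.float64(7.5), (2, -1)), (59, np.float64(40.0), (2, 3)), (58, np.float64(42.5), (0, 3))]
```

```bash
python3 -m pendant '[[[0,0,-1],0,8.5],[[0,0,-4],0,8.5],[[0,0,-8],0,8.5],[[0,0,-12],0,8.5],[[-4,0,-15],0,8.5],[[-8,0,-17],0,8.5],[[-12,3,-17],0,8.5],[[-16,6,-17],0,8.5],[[-20,10,-17],0,8.5],[[-20,10,-17],0,8.5]]' 20 >/dev/null; python3 go.py; cat > fin.py <<'E'
from wr import *
import ang
from scipy.optimize import minimize
c=ang.ims["top"]
g=cv2.GaussianBlur(cv2.cvtColor(c["color"],cv2.COLOR_BGR2GRAY),(0,0),0.8).astype(np.float32)
gx,gy=cv2.Sobel(g,cv2.CV_32F,1,0),cv2.Sobel(g,cv2.CV_32F,0,1);m=np.hypot(gx,gy)
def f(v):
    x,y,yaw,z=v[0],v[1],np.radians(v[2]),62
    L=np.array([(82,-85),(82,85),(-82,85),(-82,-85)],float);P=[]
    for i in range(4): P.append(L[i]+(L[(i+1)%4]-L[i])*np.linspace(.1,.9,80)[:,None])
    P=np.vstack(P)@np.array([[np.cos(yaw),np.sin(yaw)],[-np.sin(yaw),np.cos(yaw)]])+[x,y]
    p=proj(c,np.c_[P@M.T+O,np.full(len(P),z)]).astype(np.float32)
    return -cv2.remap(m,p[:,0].copy(),p[:,1].copy(),1).mean()
best=min((f((x,y,w)),x,y,w) for x in range(-14,15,2) for y in range(-120,-78,2) for w in range(-8,9,2))
r=minimize(f,best[1:],method="Nelder-Mead");print("pan x,y,yaw in stand",r.x.round(1),r.fun)
E
python3 fin.py; python3 - <<'E'
import pickle,cv2,h
E
```

```text
t 26.75 tcp [ 382.6 -492.9  230.1] stand [-208.1 -238.4  230.1] yaw 16.85 F stand [ 0.7  0.2 -0.5] gap mm 85.2
side [(115, np.float64(0.0), (2, -1)), (94, np.float64(2.5), (2, 3)), (83, np.float64(5.0), (2, 3)), (76, np.float64(7.5), (2, 3)), (61, np.float64(10.0), (-8, 3)), (51, np.float64(12.5), (2, 7))]
top [(170, np.float64(0.0), (0, -1)), (167, np.float64(2.5), (2, -1)), (152, np.float64(5.0), (2, -1)), (136, np.float64(7.5), (2, -1)), (130, np.float64(10.0), (0, -1)), (125, np.float64(12.5), (2, -1))]
pan x,y,yaw in stand [ -0.  -82.2   0. ] -204.41920471191406
```

```bash
cat >> fin.py <<'E'
for y in range(-100,-76,2): print(y,[round(v) for v in ang.score("top",0.0,y+91,0,(0,1,2,3))],[round(v) for v in ang.score("side",0.0,y+91,0,(0,1,2,3))])
cv2.imwrite("pics/fin.png",c["color"])
for P in([(0,-60)],[(0,-110)]):pass
l=np.array([(0.,y) for y in range(-200,10,2)]);l[:,0]=20
p=proj(c,np.c_[l@M.T+O,np.full(len(l),62.)]);gg=cv2.cvtColor(c["color"],cv2.COLOR_BGR2GRAY)
print("profile y -200..8 step2 at x=20:",*[int(gg[int(round(v)),int(round(u))]) for u,v in p])
E
python3 fin.py
```

```text
side [(115, np.float64(0.0), (2, 3)), (99, np.float64(2.5), (2, 3)), (86, np.float64(5.0), (-6, 3)), (75, np.float64(7.5), (-6, 3)), (58, np.float64(10.0), (-8, 3)), (52, np.float64(12.5), (2, 7))]
top [(167, np.float64(0.0), (0, -1)), (165, np.float64(2.5), (2, -1)), (150, np.float64(5.0), (2, -1)), (134, np.float64(7.5), (0, -1)), (129, np.float64(10.0), (0, -1)), (124, np.float64(40.0), (2, -4))]
pan x,y,yaw in stand [  0.  -82.2  -0. ] -202.93417358398438
-100 [41, 1, 108, 2] [31, 21, 60, 58]
-98 [44, 1, 107, 12] [31, 23, 60, 56]
-96 [44, 2, 108, 28] [32, 25, 60, 53]
-94 [45, 11, 108, 37] [32, 27, 61, 58]
-92 [45, 23, 108, 25] [32, 29, 61, 48]
-90 [45, 27, 108, 3] [32, 31, 61, 37]
-88 [44, 22, 107, 1] [31, 31, 61, 28]
-86 [44, 10, 108, 34] [32, 31, 62, 22]
-84 [45, 1, 108, 87] [32, 30, 61, 17]
-82 [45, 1, 108, 108] [32, 27, 62, 10]
-80 [45, 1, 107, 60] [32, 24, 62, 7]
-78 [45, 0, 107, 10] [32, 20, 62, 4]
profile y -200..8 step2 at x=20: 196 196 198 202 150 103 111 111 118 119 119 117 136 150 150 148 148 146 145 146 145 145 145 139 139 130 131 236 236 238 233 239 233 231 231 232 231 231 231 231 231 231 231 231 231 231 231 231 232 232 232 232 232 232 232 231 232 232 232 232 232 232 232 232 232 232 231 231 231 232 232 232 232 232 232 232 232 232 232 232 232 232 232 232 232 232 232 232 232 233 232 232 233 234 234 233 220 211 220 229 228 172 153 52 57
```

```bash
python3 -c "
from plant import bot
print(bot.job_done())"
```

```text
the job is handed in; nothing more can be done
None
```

The pan is standing right way up on the landing rails, and I handed the job in about 27 s into the 51 s limit.

**What I did**
- Pinched the raised skirt of the outer edge, slid the pan against the stop and levered it to upright with its inner edge on the deck.
- Straddled and pinched the top edge, lifted the pan over the stop and set its inner edge on the rails.
- Lowered it slowly on the far finger until only about 5–7° was left, then backed the finger away for the last bit.

**Last checks**
- The top camera puts the pan's middle about 91 mm from the stand's middle (allowed 85 to 112), with x about 0 and yaw about 0.
- The side and top cameras both fit a level pan best. The gripper was clear and the wrist force was close to zero.

**What went wrong or disagreed**
- The first pinch slipped on the way up, so from somewhere before 60° to upright the pan was held by the fingertips pressing on its edge.
- While straddling, one finger pressed down on the pan's edge and the wrist force reached about 102 N at a reading (limit 120 N). I backed off at once. I only read the force at the end of moves, so the true peak could have been higher.
- Before the regrip, the pan leaned back a few degrees onto the finger; the speed of that was not measured.
- One automatic edge fit gave 82 mm instead of 91 mm. I took it to have locked onto the far side of the stop, since the pan's outer edge and the brightness profile both fit 91 mm.
- My picture limit was used up, so these last checks were numerical only, and I did not re-check the bystanders.

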